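# Between-pack temperature check in the cold store

## Robot

A 6-joint arm with a two-finger parallel gripper is mounted at the origin on the work surface. World frame = base frame: x ahead of the robot, y to its left, z up, the work surface at z = 0. Lengths are in m, angles in rad, forces in N, time in s.
With the tool pointing down it reaches from about 0.35 to 0.975 m from the base axis. Payload 4.9 kg.
Tool frame: the origin (TCP) lies at the very end of the fingers, on their centre line; the grasp point (between the pads) lies 19 mm behind it; z points along the fingers, y is the line along which they close (so a half turn about z gives the same grasp; the last joint's range is limited). The gripper opens to 85 mm and grips with 20 to 120 N. Pads are 22 mm wide; open, the fingers measure 114 mm over their backs; the gripper's body (76 mm by 85 mm) begins 54 mm behind the grasp point. The pads swing forward as they close: fully open they stand 13 mm farther back than shut.
Start: joints at [-0.119, 0.053, 1.613, -0, 1.476, -0.119], TCP at [0.625, 0, 0.231] pointing down, gripper open.
Joint ranges: [-3.01, 3.01], [-1.01, 2.22], [0.06, 2.58], [-1.02, 4.17], [0.09, 2.62], [-3.14, 3.14]. Speed limits (rad/s): [2.57, 2.57, 3.14, 3.14, 3.14, 3.14].

## Interface

Orientations are given as a rotation vector (axis times angle).
In Python, from station import get_obs, optics, ctrl gives the robot as it stands.
- The arm moves only by the shell command python3 -m pendant 'ROWS' [FORCE]. ROWS is JSON, a list of rows, each a list of 3 entries, a list of its own where there are three numbers: the shift along the tool's x, y, z in mm, then the turn, a rotation vector about the tool's x, y, z in rad, then the opening, from 0 (shut) to 1 (fully open). A call has 1 to 12 rows; each row shifts and turns the commanded pose from where the row before left it, along the tool's axes as they then stand; what a row does not reach is not made up. A row lasts 1/12 s, in which the tool goes at most 41.7 mm and 7.16 degrees, less where a joint would pass 70% of its speed; a pose out of reach is approached as far as the arm can. A call is refused whole if a number of a shift passes 41.7 or a number of a turn 0.125, either way. A call with a gripper value outside its range is refused whole. The fingers move at their own pace and stop on an object; FORCE is the grip in N (left out, the last holds). Time passes only in rows, so rows that do not move let the fingers close. It gives the time, the measured TCP pose, the force, the opening and the grip force at its end, in the units of the state.
- get_obs(): the state, without advancing time (a new reading comes with each control period).
- optics.get_image(name): name is "scene" or "side" or "wrist"; returns the picture (400x640x3 uint8, red, green, blue); there is no depth.
- optics.camera_model(name): a dict with "fx", "fy", "cx", "cy" (pixels), "cam_to_world" (4x4, takes a point from camera to world coordinates). Camera axes: x right, y up, looking along -z (the intrinsics and any distortion apply to the point x, -y, -z); pixel columns grow to the right and rows downward; lengths in m; the calibration is good to about 2 mm. A picture is of the moment at which its call begins: read the wrist's pose just before it. camera_model takes no time and is no camera call; for the wrist camera it gives the pose at the moment of the call.
- ctrl.finish_job(): hands the job in; it is judged then, once.
The state is a dict: "t": time; "q": joint angles; "dq": joint speeds; "effort": joint torques, N m; "tool_pos": TCP position; "tool_rot": TCP orientation; "contact_force": force on the tool from outside, world axes, zero at the start; "wrist_torque": the same for the moment, N m; "opening": finger opening in m; "grip_force": force on a finger pad.
Only numpy, scipy, OpenCV 4.12 (cv2) and the standard library are available. Lean on these libraries where they do the work, as an engineer would, in place of code of your own. Each camera call takes 0.05 s, during which the arm holds its last target. There are 200 camera calls.

## Task

Set up the between-pack temperature check on the white board: lay the large carton flat in the middle of the board with its length across the board's width, centre the flat logger lengthwise on top of it, and centre the small carton lengthwise on top of the logger. Then stand the air logger and the timer on the board's long centre line, each midway between the stack and one end of the board: the air logger at the end away from the warm label printer, the timer at the end nearest the printer. Leave the loose tin and the tub where they stand.

Things in the scene. Friction and masses are not known exactly. Their poses are not given: they have to be found in the camera images.
- board: White plastic board with a thin grey groove line near its edges, fixed flat on the steel bench: 300 mm long (its own y axis, roughly left-right seen from the robot), 200 mm wide (its own x axis, roughly away from the robot), 15 mm thick. Origin: centre of its underside; its top is 15 mm higher and flat.
- large_carton: Large folding carton of cheese, white with a green printed sleeve, lying flat on the bench: 130 mm long (own x), 66 mm wide (own y), 45 mm high, about 0.4 kg, rigid. It starts with its length roughly left-right. Its origin is the centre of its underside, z up.
- small_carton: Small carton of the same cheese, same print: 95 mm long (own x), 60 mm wide (own y), 35 mm high, about 0.2 kg, rigid. It starts with its length roughly left-right. Its origin is the centre of its underside, z up.
- flat_logger: Flat temperature logger, a grey plastic slab with a dark little display on top: 80 mm long (own x), 50 mm wide (own y), 10 mm thick, about 50 g, lying flat on the bench, length roughly left-right. Its origin is the centre of its underside, z up.
- air_logger: Air logger, a small grey upright instrument, 78 mm high, about 90 g: a foot 44 mm (own x) by 56 mm (own y) and 8 mm high carries an upright housing 20 mm thick (own x) by 45 mm wide (own y) from 8 to 64 mm height, with a black sensor cap 16 by 30 mm on top up to 78 mm. Its display looks along its own -x, roughly to the robot at the start. Its origin is the centre of its underside, z up.
- timer: Round dial timer, a steel drum 54 mm in diameter and 34 mm high with a black band around it and a white dial with black ticks on top, about 0.12 kg. Its origin is the centre of its underside, z up.
- label_printer: Label printer, which runs warm: a grey box 200 mm deep, 150 mm wide and 85 mm high under a dark cover up to 143 mm high, with a strip of white label at its front. It stands fixed at either the left or the right side of the bench, beyond that end of the board; a cardboard tray of six tins stands at the other side. Origin: centre of its underside.
- tin: Single steel tin with a blue-grey label, 67 mm in diameter, 56 mm high, standing loose among the things; not part of the job. Its origin is the centre of its underside, z up.
- tub: Round white plastic tub with a lid, 88 mm in diameter, 50 mm high, standing loose among the things; not part of the job. Its origin is the centre of its underside, z up.
There are look-alikes about, which are no part of the job. Leave any purple look-alike of the large_carton alone.

How it is judged:
By the outcome, as a careful person would: the job done as asked, in the order asked, and still so for the second after the job is handed in, with the robot touching nothing.
It also fails if it takes over 136 s, if anything falls off the work surface, if the arm or the gripper's body presses on something with over 40 N, if the wrist force passes 120 N, or if a joint passes its speed limit or range.

## Working session

There is one attempt and no reset: what is moved stays moved. The work goes in short steps, Python scripts to look and compute and a shell command to move; the robot and the scene stay as the last step left them, time stands still between calls to the robot, and variables do not carry over. Pictures are saved under pics/ and viewed, at most 14 in all, crops included, and the job is handed in when it is done.

```bash
ls; mkdir -p pics
python3 - <<'E'
from station import get_obs, optics, ctrl
import cv2
for n in("scene","side","wrist"):
    m=optics.camera_model(n);print(n,m)
    cv2.imwrite(f"pics/{n}0.png",optics.get_image(n)[:,:,::-1])
o=get_obs();print(o)
E
```

```text
pics
scene {'fx': 395.6702842811599, 'fy': 395.6702842811599, 'cx': 320.5938836233044, 'cy': 199.426430258075, 'cam_to_world': array([[-0.06983392, -0.55490998,  0.82897415,  1.68329593],
       [ 0.99728694, -0.0582293 ,  0.0450345 ,  0.05595021],
       [ 0.02328048,  0.82987003,  0.55747086,  0.86002775],
       [ 0.        ,  0.        ,  0.        ,  1.        ]])}
side {'fx': 465.7823125447422, 'fy': 465.7823125447422, 'cx': 315.61002132675026, 'cy': 205.5858046285992, 'cam_to_world': array([[ 0.99387654,  0.06360051, -0.09035709,  0.33101318],
       [-0.10988415,  0.65485217, -0.74772596, -1.16221392],
       [ 0.01161479,  0.7530761 ,  0.65783089,  1.07450934],
       [ 0.        ,  0.        ,  0.        ,  1.        ]])}
wrist {'fx': 338.88574792051287, 'fy': 338.88574792051287, 'cx': 317.258164219663, 'cy': 197.57433646355346, 'cam_to_world': array([[ 9.99997922e-01, -6.29280999e-04,  1.93885599e-03,
         6.24808596e-01],
       [ 6.42535180e-05,  9.60414423e-01,  2.78575183e-01,
         7.06912237e-02],
       [-2.03740733e-03, -2.78574479e-01,  9.60412468e-01,
         3.73848902e-01],
       [ 0.00000000e+00,  0.00000000e+00,  0.00000000e+00,
         1.00000000e+00]])}
{'t': 0.15, 'q': array([-1.19016766e-01,  5.32323269e-02,  1.61397327e+00, -2.79581343e-05,
        1.47601249e+00, -1.18990341e-01]), 'dq': array([ 0.00078785, -0.00161077, -0.0062134 , -0.00047878,  0.00112697,
        0.00027283]), 'effort': array([ 5.10442842e-04, -3.94241810e+01, -3.70721948e+01, -1.15854355e-04,
        4.61802789e-03,  5.00508997e-05]), 'tool_pos': array([6.24511607e-01, 4.05056098e-05, 2.30331811e-01]), 'tool_rot': array([-2.22057626e+00, -2.22052350e+00,  1.61201333e-03]), 'contact_force': array([0.38584027, 0.23139436, 0.24821426]), 'wrist_torque': array([-0.01170757,  0.02225994,  0.01086374]), 'grip_force': 0.0, 'opening': 0.08528227461899783}
```

View pictures.

View pics/scene0.png

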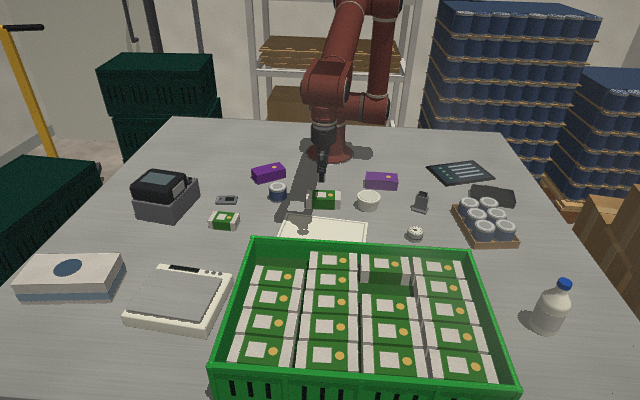

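View pics/side0.png

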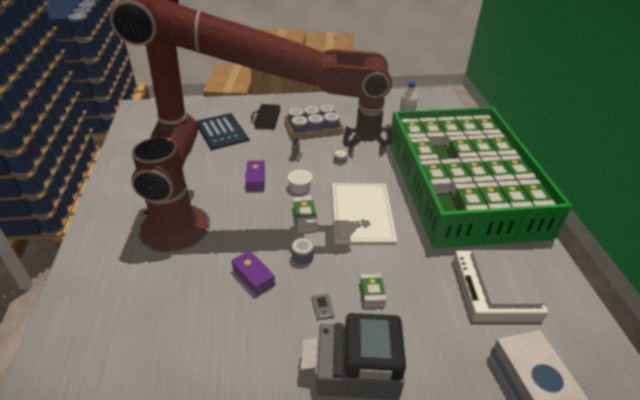

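View pics/wrist0.png

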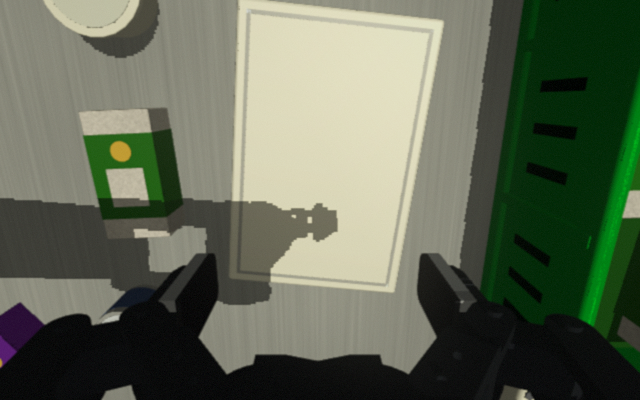

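```bash
cat > h.py <<'E'
from station import get_obs, optics, ctrl
import numpy as np, cv2
def ray(m,px):
    M=m["cam_to_world"]; px=np.atleast_2d(px).astype(float)
    d=np.c_[(px[:,0]-m["cx"])/m["fx"],-(px[:,1]-m["cy"])/m["fy"],-np.ones(len(px))]
    return M[:3,3],d@M[:3,:3].T
def onz(m,px,z):
    c,d=ray(m,px); return c+d*((z-c[2])/d[:,2])[:,None]
def snap(name,fn):
    m=optics.camera_model(name); im=optics.get_image(name)
    cv2.imwrite(f"pics/{fn}.png",im[:,:,::-1]); np.save(f"pics/{fn}.npy",m,allow_pickle=True); return m,im
def load(fn):
    return np.load(f"pics/{fn}.npy",allow_pickle=True).item(), cv2.imread(f"pics/{fn}.png")[:,:,::-1]
def rect(pts):
    "minAreaRect of world xy points in mm: centre, long, short, angle of long axis (deg from x)"
    b=cv2.boxPoints(cv2.minAreaRect((np.asarray(pts)[:,:2]*1000).astype(np.float32)))
    e1,e2=b[1]-b[0],b[2]-b[1]
    if np.hypot(*e1)<np.hypot(*e2): e1,e2=e2,e1
    return b.mean(0).round(1),np.hypot(*e1).round(1),np.hypot(*e2).round(1),round(float(np.degrees(np.arctan2(e1[1],e1[0]))%180),1)
E
python3 - <<'E'
from h import *
s,d=optics.camera_model("scene"),optics.camera_model("side")
for n,a,b,z in [("small",(224,219),(373,288),.035),("flat",(227,199),(322,306),.01),("timer",(414,231),(340,155),.034),("air",(421,195),(295,145),.06),("tin",(278,186),(303,245),.056),("tub",(369,196),(299,179),.05),("large",(324,195),(305,207),.045),("purpleL",(268,170),(253,268),.04),("purpleR",(381,178),(256,172),.04),("printer",(160,185),(373,340),.143)]:
    print(n,onz(s,a,z)[0].round(3),onz(d,b,z)[0].round(3))
print("crate near rim",onz(s,[(253,238),(470,250)],.1).round(3),onz(d,[(395,112),(437,207)],.1).round(3))
E
python3 -m pendant '[[[-40,0,-20],[0,0,0],1],[[-40,0,-20],[0,0,0],1],[[-40,0,-20],[0,0,0],1],[[-40,0,-20],[0,0,0],1],[[0,0,0],[0,0,0],1],[[0,0,0],[0,0,0],1]]'
python3 -c "from h import *;snap('wrist','w1')"
python3 -m pendant '[[[40,0,0],[0,0,0],1],[[40,0,0],[0,0,0],1],[[40,0,0],[0,0,0],1],[[40,0,0],[0,0,0],1],[[40,0,0],[0,0,0],1],[[40,0,0],[0,0,0],1],[[40,0,0],[0,0,0],1],[[0,0,0],[0,0,0],1],[[0,0,0],[0,0,0],1]]'
python3 -c "
from h import *;snap('wrist','w2')
cv2.imwrite('pics/m1.png',np.hstack([cv2.resize(cv2.imread('pics/w%d.png'%i)[:,:],(400,250)) for i in (1,2)]))"
```

```text
small [ 0.612 -0.334  0.035] [ 0.596 -0.348  0.035]
flat [ 0.454 -0.369  0.01 ] [ 0.448 -0.377  0.01 ]
timer [0.613 0.317 0.034] [0.601 0.308 0.034]
air [0.425 0.362 0.06 ] [0.43  0.354 0.06 ]
tin [ 0.413 -0.177  0.056] [ 0.413 -0.181  0.056]
tub [0.437 0.169 0.05 ] [0.429 0.152 0.05 ]
large [0.44  0.001 0.045] [0.436 0.004 0.045]
purpleL [ 0.268 -0.243  0.04 ] [ 0.261 -0.244  0.04 ]
purpleR [0.282 0.224 0.04 ] [0.276 0.221 0.04 ]
printer [ 0.587 -0.548  0.143] [ 0.538 -0.581  0.143]
crate near rim [[ 0.781 -0.192  0.1  ]
 [ 0.773  0.449  0.1  ]] [[ 0.857  0.5    0.1  ]
 [ 0.849 -0.099  0.1  ]]
t: 0.65
tool_pos: [0.6253, -0.151, 0.3071]
tool_rot: [2.224, 2.217, 0.002]
contact_force: [-0.1, -0.3, 0.1]
opening: 0.0853
grip_force: 0.0
t: 1.45
tool_pos: [0.6235, 0.1345, 0.304]
tool_rot: [-2.214, -2.227, 0.003]
contact_force: [0.0, -0.1, -1.2]
opening: 0.0854
grip_force: 0.0
```

View pics/m1.png

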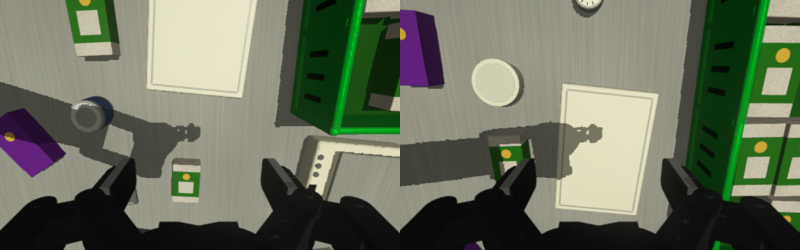

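Run:
```python
from h import *
s,d=optics.camera_model("scene"),optics.camera_model("side")
def tri(a,b):
    c1,d1=ray(s,a);c2,d2=ray(d,b);d1,d2=d1[0],d2[0]
    t=np.linalg.lstsq(np.c_[d1,-d2],c2-c1,rcond=None)[0]; return (c1+t[0]*d1).round(3),(c2+t[1]*d2).round(3)
print("rim",tri((253,238),(440,203)),tri((470,250),(395,112)))
m,im=load("w2")
hsv=cv2.cvtColor(im,cv2.COLOR_RGB2HSV)
for p in [(960//1-400-0,200)]: pass
for nm,(x,y) in dict(board=(490,300),boardshadow=(480,220),bench=(420,60),benchshadow=(400,215),rimboard=(468,150),tub=(155,130)).items():
    x=x if nm!='x' else x; print(nm,im[y,x-0],hsv[y,x])
def biggest(mask):
    c,_=cv2.findContours(mask.astype(np.uint8),cv2.RETR_EXTERNAL,cv2.CHAIN_APPROX_NONE); return max(c,key=cv2.contourArea)[:,0]
I=im.astype(int); 
for thr in (12,18,24):
    k=((I[:,:,0]-I[:,:,2])*100/np.maximum(I[:,:,0],1)); mk=(k>thr)&(np.abs(I[:,:,0]-I[:,:,1])<0.12*I[:,:,0]); mk[:, :220]=0
    mk=cv2.morphologyEx(mk.astype(np.uint8),cv2.MORPH_OPEN,np.ones((5,5)))
    c=biggest(mk);print(thr,cv2.contourArea(c),rect(onz(m,c,.015)))
    a=cv2.approxPolyDP(cv2.convexHull(c),6,True)[:,0];print(a.tolist(),onz(m,a,.015)[:,:2].round(4).tolist())
```

```text
rim (array([ 0.844, -0.175,  0.154]), array([ 0.828, -0.155,  0.167])) (array([0.831, 0.424, 0.149]), array([0.833, 0.422, 0.146]))
board [ 5 43 10] [ 64 225  43]
boardshadow [ 9 49 15] [ 65 208  49]
bench [147 146 131] [ 28  28 147]
benchshadow [222 218 189] [ 26  38 222]
rimboard [70 69 63] [26 25 70]
tub [207 206 177] [ 29  37 207]
12 28811.5 (array([632.4,   5.9], dtype=float32), np.float32(301.9), np.float32(201.2), 84.3)
[[260, 133], [413, 150], [377, 344], [248, 332]] [[0.5504, 0.1637], [0.7449, 0.1435], [0.7152, -0.1517], [0.5201, -0.1318]]Traceback (most recent call last):
  File "<stdin>", line 18, in <module>
  File "<stdin>", line 13, in biggest
ValueError: max() iterable argument is empty
```

```bash
python3 -m pendant '[[[-31,-26,8],[0,0,0],1],[[-31,-26,8],[0,0,0],1],[[-31,-26,8],[0,0,0],1],[[-31,-26,8],[0,0,0],1],[[-31,-26,8],[0,0,0],1],[[-31,-26,8],[0,0,0],1],[[-31,-26,8],[0,0,0],1],[[0,0,0],[0,0,0],1],[[0,0,0],[0,0,0],1],[[0,0,0],[0,0,0],1]]'
python3 -c "from h import *;snap('wrist','w3')"
```

```text
t: 2.33
tool_pos: [0.4427, -0.0867, 0.2498]
tool_rot: [2.224, 2.219, 0.001]
contact_force: [-0.5, -0.2, -0.6]
opening: 0.0855
grip_force: 0.0
```

View pics/w3.png

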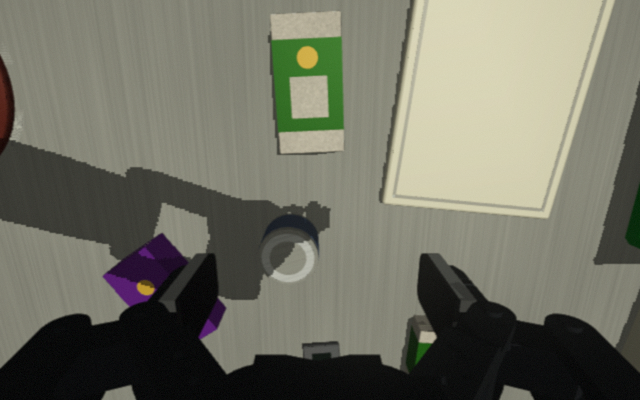

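```bash
cat >> h.py <<'E'
def big(mask):
    c,_=cv2.findContours(mask.astype(np.uint8),cv2.RETR_EXTERNAL,cv2.CHAIN_APPROX_NONE); return max(c,key=cv2.contourArea)[:,0]
def green(im):
    h=cv2.cvtColor(im,cv2.COLOR_RGB2HSV); return cv2.inRange(h,(45,110,60),(75,255,255))
E
python3 - <<'E'
from h import *
m,im=load("w3"); g=green(im); g[:,400:]=0
print("green",rect(onz(m,big(g),.045)))
print("all",rect(onz(m,[(270,14),(340,11),(344,151),(278,153)],.045)), onz(m,[(270,14),(340,11),(344,151),(278,153)],.045)[:,:2].round(4).tolist())
v=cv2.cvtColor(im,cv2.COLOR_RGB2GRAY)
print(v[5:22,305].tolist(),v[143:162,310].tolist(),v[25,262:280].tolist(),v[25,333:350].tolist())
E
```

```text
green (array([434. ,  -3.4], dtype=float32), np.float32(85.1), np.float32(66.4), 92.5)
all (array([434.5,  -3.5], dtype=float32), np.float32(129.5), np.float32(68.0), 91.6) [[0.3994, 0.0598], [0.4641, 0.0622], [0.4704, -0.0672], [0.4024, -0.0692]]
[128, 130, 128, 130, 131, 128, 131, 141, 163, 173, 176, 179, 179, 177, 176, 175, 174] [177, 179, 180, 176, 181, 180, 175, 177, 167, 116, 76, 84, 124, 137, 138, 139, 138, 138, 138] [128, 130, 129, 129, 130, 131, 132, 123, 124, 147, 170, 174, 174, 173, 169, 168, 168, 171] [172, 172, 170, 168, 168, 166, 163, 145, 122, 126, 131, 133, 136, 135, 133, 131, 132]
```

```bash
python3 -m pendant '[[[28,-3,28],[0,0,0],1],[[28,-3,28],[0,0,0],1],[[27,-2.5,28],[0,0,-0.04],1],[[0,0,40],[0,0,0],1],[[0,0,40],[0,0,0],1],[[0,0,30],[0,0,0],1],[[0,0,0],[0,0,0],1],[[0,0,0],[0,0,0],1]]' 40
```

```text
t: 3.05
tool_pos: [0.4336, -0.002, 0.0548]
tool_rot: [-2.172, -2.265, 0.003]
contact_force: [0.5, 0.2, 1.1]
opening: 0.0854
grip_force: 0.0
```

```bash
python3 -m pendant '[[[-1.5,0,25],[0,0,0],1],[[0,0,15],[0,0,0],1],[[0,0,8],[0,0,0],1],[[0,0,0],[0,0,0],1],[[0,0,0],[0,0,0],0.5],[[0,0,0],[0,0,0],0.5],[[0,0,0],[0,0,0],0.5],[[0,0,0],[0,0,0],0.5],[[0,0,0],[0,0,0],0.5]]' 40
```

```text
t: 3.8
tool_pos: [0.436, -0.0048, 0.0101]
tool_rot: [2.175, 2.264, 0.002]
contact_force: [-2.3, 0.2, 5.8]
opening: 0.0651
grip_force: 47.2
```

```bash
python3 -m pendant '[[[0,0,-20],[0,0,0],0.5],[[0,0,-12],[0,0,-0.119],0.5],[[0,0,-12],[0,0,-0.119],0.5],[[0,0,-12],[0,0,-0.119],0.5],[[0,0,-12],[0,0,-0.119],0.5],[[0,0,-12],[0,0,-0.119],0.5],[[0,0,-12],[0,0,-0.119],0.5],[[0,0,-12],[0,0,-0.119],0.5],[[0,0,-12],[0,0,-0.119],0.5],[[0,0,0],[0,0,-0.119],0.5],[[0,0,0],[0,0,-0.119],0.5],[[0,0,0],[0,0,-0.119],0.5]]'
python3 -m pendant '[[[0,0,0],[0,0,-0.119],0.5],[[0,0,0],[0,0,0],0.5],[[0,0,0],[0,0,0],0.5]]'
python3 -c "
from h import *
for i in range(3): snap('wrist','w4');o=get_obs();print(o['tool_pos'],o['tool_rot'],o['opening'],o['grip_force'])"
```

```text
t: 4.8
tool_pos: [0.4344, -0.0045, 0.1242]
tool_rot: [0.339, 3.123, 0.0]
contact_force: [-0.3, -0.1, -5.9]
opening: 0.0652
grip_force: 48.6
t: 5.05
tool_pos: [0.4342, -0.0045, 0.1237]
tool_rot: [-0.166, -3.137, -0.0]
contact_force: [-0.0, -0.3, -4.9]
opening: 0.0652
grip_force: 48.6
[ 0.43429917 -0.00451007  0.12374796] [-1.65878789e-01 -3.13713684e+00 -1.05810343e-04] 0.06553919893343883 48.57504487037659
[ 0.43435523 -0.0045374   0.12378114] [-1.64965230e-01 -3.13720007e+00  1.49521209e-05] 0.06526873335461225 48.575005531311035
[ 0.4343951  -0.00453723  0.12377885] [-1.64218316e-01 -3.13718397e+00 -5.94354923e-06] 0.06540116276314228 48.57499837875366
```

View pics/w4.png

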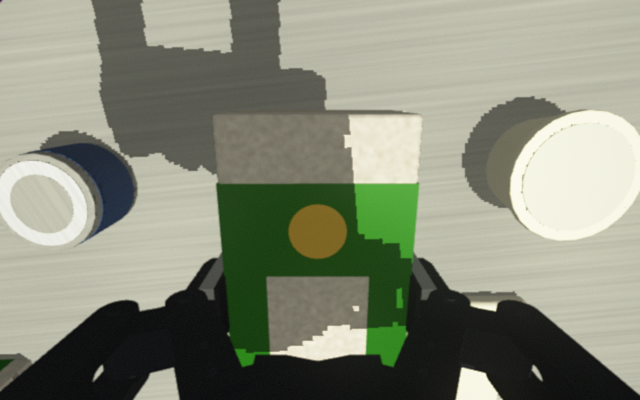

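Run:
```python
from h import *
m,im=load("w4"); o=get_obs(); t=o['tool_pos']
v=cv2.cvtColor(im,cv2.COLOR_RGB2GRAY)
print(v[100:125,250].tolist(),v[100:125,390].tolist())
from scipy.spatial.transform import Rotation as R
Rt=R.from_rotvec(o['tool_rot']).as_matrix()
for z in (.158,.160): print(((onz(m,[(214,115),(421,115),(217,184),(419,184)],z)-t)@Rt).round(4)*1000)
C=np.array([.6324,.0059]);y=np.radians(174.3)
d=np.r_[C-t[:2],0];print("shift tool",(Rt.T@d*1000).round(1),"yaw",np.degrees(2*np.arctan2(o['tool_rot'][1],o['tool_rot'][0])))
```

```text
[88, 90, 92, 88, 86, 88, 87, 90, 91, 92, 93, 91, 91, 96, 103, 112, 114, 115, 118, 116, 115, 115, 116, 117, 119] [184, 183, 184, 185, 184, 187, 191, 192, 189, 168, 121, 101, 101, 114, 151, 191, 207, 220, 230, 234, 235, 234, 233, 232, 232]
[[ 66.  -32.5 -34.2]
 [ 65.9  32.5 -34.2]
 [ 43.7 -33.4 -34.2]
 [ 43.6  33.7 -34.2]]
[[ 66.1 -31.9 -36.2]
 [ 66.   31.9 -36.2]
 [ 44.2 -32.8 -36.2]
 [ 44.1  33.1 -36.2]]
shift tool [-195.8   31.1   -0. ] yaw -185.99291388186825
```

```bash
python3 -m pendant '[[[-39.4,6.2,0],[0,0,-0.005],0.5],[[-39.4,6.2,0],[0,0,0],0.5],[[-39.4,6.2,0],[0,0,0],0.5],[[-39.4,6.2,0],[0,0,0],0.5],[[-39.2,6.2,0],[0,0,0],0.5],[[0,0,30],[0,0,0],0.5],[[0,0,30],[0,0,0],0.5],[[0,0,22],[0,0,0],0.5],[[0,0,0],[0,0,0],0.5],[[0,0,0],[0,0,0],0.5],[[0,0,0],[0,0,0],0.5]]'
cat > where.py <<'E'
import sys
from h import *
from scipy.spatial.transform import Rotation as R
o=get_obs(); t=o['tool_pos']; Rt=R.from_rotvec(o['tool_rot']).as_matrix()
a=[float(x) for x in sys.argv[1:]]  # x y (mm) yaw_of_tool_x(deg)
y=np.degrees(np.arctan2(Rt[1,0],Rt[0,0])); e=(a[2]-y+90)%180-90
print("tcp",(t*1000).round(1),"yaw",y.round(2),"shift tool mm",(Rt.T@np.r_[np.array(a[:2])/1000-t[:2],0]*1000).round(1)[:2],"rz",round(-np.radians(e),3),"F",o['contact_force'].round(1),"open",round(o['opening']*1000,1),"grip",round(o['grip_force'],1))
E
python3 where.py 633.4 5.8 174.3
```

```text
t: 6.12
tool_pos: [0.6346, 0.0067, 0.0434]
tool_rot: [0.154, 3.135, -0.0]
contact_force: [0.5, 0.4, -3.6]
opening: 0.0651
grip_force: 48.5
tcp [634.6   6.7  43.4] yaw 174.36 shift tool mm [ 1.1 -1.1] rz 0.001 F [ 0.5  0.4 -3.6] open 65.1 grip 48.5
```

```bash
python3 -m pendant '[[[1.1,-1.1,10],[0,0,0],0.5],[[0,0,5],[0,0,0],0.5],[[0,0,1.5],[0,0,0],0.5],[[0,0,0],[0,0,0],0.5],[[0,0,0],[0,0,0],0.5]]'; python3 where.py 633.4 5.8 174.3
```

```text
t: 6.53
tool_pos: [0.6324, 0.0058, 0.0257]
tool_rot: [0.154, 3.137, -0.0]
contact_force: [0.2, 0.6, -4.4]
opening: 0.0651
grip_force: 48.6
tcp [632.4   5.8  25.7] yaw 174.39 shift tool mm [-1.   0.1] rz 0.002 F [ 0.2  0.6 -4.4] open 65.1 grip 48.6
```

```bash
python3 -m pendant '[[[-1,0,0.5],[0,0,0],0.5],[[0,0,1],[0,0,0],0.5],[[0,0,0],[0,0,0],0.5],[[0,0,0],[0,0,0],1],[[0,0,0],[0,0,0],1],[[0,0,0],[0,0,0],1],[[0,0,0],[0,0,0],1]]'; python3 where.py 633.4 5.8 174.3
```

```text
t: 7.12
tool_pos: [0.6339, 0.0057, 0.0243]
tool_rot: [0.154, 3.136, -0.0]
contact_force: [-1.2, -0.0, -0.6]
opening: 0.0855
grip_force: 0.0
tcp [633.9   5.7  24.3] yaw 174.4 shift tool mm [0.5 0. ] rz 0.002 F [-1.2 -0.  -0.6] open 85.5 grip 0.0
```

```bash
python3 -m pendant '[[[0,0,-20],[0,0,0],1],[[0,0,-40],[0,0,0],1],[[0,0,-40],[0,0,0.12],1],[[0,0,-40],[0,0,0.12],1],[[0,0,-40],[0,0,0.12],1],[[0,0,-40],[0,0,0.12],1],[[0,0,0],[0,0,0.12],1],[[0,0,0],[0,0,0.12],1],[[0,0,0],[0,0,0.12],1],[[0,0,0],[0,0,0.12],1],[[0,0,0],[0,0,0.12],1],[[0,0,0],[0,0,0.12],1]]'
python3 -m pendant '[[[0,0,0],[0,0,0.12],1],[[0,0,0],[0,0,0.12],1],[[0,0,0],[0,0,0.03],1],[[-30,0,0],[0,0,0],1],[[-40,0,0],[0,0,0],1],[[-30,0,0],[0,0,0],1],[[0,0,0],[0,0,0],1],[[0,0,0],[0,0,0],1]]'
python3 -c "from h import *;snap('wrist','w5')"; python3 where.py 633 -100 90
python3 - <<'E'
from h import *
m,im=load("w5"); g=green(im); g[:,430:]=0
print("green",rect(onz(m,big(g),.060)))
E
```

```text
t: 8.12
tool_pos: [0.6334, 0.0057, 0.2439]
tool_rot: [1.906, 2.497, 0.0]
contact_force: [0.5, -0.5, 0.2]
opening: 0.0855
grip_force: 0.0
t: 8.78
tool_pos: [0.6336, -0.0956, 0.2438]
tool_rot: [2.221, 2.222, 0.001]
contact_force: [-0.2, 1.0, -0.9]
opening: 0.0854
grip_force: 0.0
tcp [633.6 -94.5 243.8] yaw 90.11 shift tool mm [-5.5 -0.6] rz 0.002 F [-0.4  0.7  0. ] open 85.4 grip 0.0
green (array([632. ,   5.6], dtype=float32), np.float32(84.9), np.float32(66.0), 174.5)
```

View pics/w5.png

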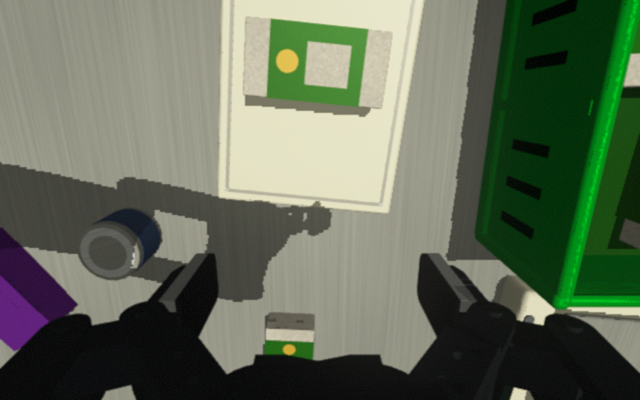

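```bash
python3 -m pendant '[[[-35.5,-18.4,0],[0,0,0],1],[[-35.5,-18.4,0],[0,0,0],1],[[-35.5,-18.4,0],[0,0,0],1],[[-35.5,-18.4,0],[0,0,0],1],[[-35.5,-18.4,0],[0,0,0],1],[[-35.5,-18.4,0],[0,0,0],1],[[-35.5,-18.4,0],[0,0,0],1],[[-35.5,-18.4,0],[0,0,0],1],[[-35.5,-18.4,0],[0,0,0],1],[[-35.5,-18.4,0],[0,0,0],1],[[0,0,0],[0,0,0],1],[[0,0,0],[0,0,0],1]]'
python3 -c "from h import *;snap('wrist','w6')"
```

```text
t: 9.83
tool_pos: [0.4504, -0.4503, 0.2437]
tool_rot: [-2.22, -2.223, -0.001]
contact_force: [-0.1, 1.1, 0.2]
opening: 0.0852
grip_force: 0.0
```

View pics/w6.png

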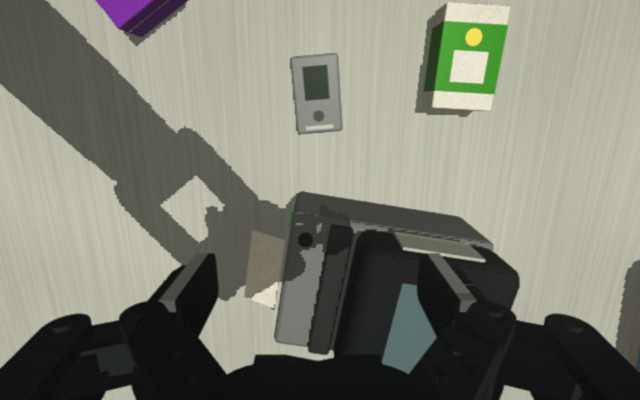

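```bash
python3 - <<'E'
from h import *
m,im=load("w6")
v=cv2.cvtColor(im,cv2.COLOR_RGB2GRAY).astype(int)
print(v[90,284:300].tolist(),v[90,332:348].tolist())
mk=(v<165).astype(np.uint8); k=np.zeros_like(mk);k[45:142,280:352]=mk[45:142,280:352]; k=cv2.morphologyEx(k,cv2.MORPH_CLOSE,np.ones((3,3)))
c=big(k);print("flat z10",rect(onz(m,c,.010)),"z5",rect(onz(m,c,.005)), cv2.boxPoints(cv2.minAreaRect(c)).tolist())
print(rect(onz(m,[(291,57),(337,53),(342,130),(298,133)],.01)))
g=green(im);g[:, :380]=0;g[180:]=0
print("small green",rect(onz(m,big(g),.035)),"corners",rect(onz(m,[(447,3),(510,6),(492,110),(433,106)],.035)))
print("printer edge",onz(m,[(295,195),(490,240)],.085).round(3))
E
python3 where.py 450 -370 92
```

```text
[183, 185, 185, 183, 185, 187, 186, 183, 160, 107, 108, 129, 140, 141, 144, 140] [148, 146, 149, 147, 147, 143, 129, 123, 148, 177, 185, 181, 185, 188, 191, 186]
flat z10 (array([ 449.2, -374.6], dtype=float32), np.float32(80.3), np.float32(52.0), 94.7) z5 (array([ 449.2, -374.5], dtype=float32), np.float32(81.4), np.float32(52.7), 94.7) [[288.10089111328125, 55.91073226928711], [337.66693115234375, 51.89187240600586], [344.0413818359375, 130.51016235351562], [294.475341796875, 134.52902221679688]]
(array([ 450.2, -374.7], dtype=float32), np.float32(78.5), np.float32(48.4), 94.7)
small green (array([ 596.3, -341.1], dtype=float32), np.float32(62.8), np.float32(61.8), 176.7) corners (array([ 598.4, -341.6], dtype=float32), np.float32(93.8), np.float32(59.9), 87.7)
printer edge [[ 0.43  -0.465  0.085]
 [ 0.617 -0.51   0.085]]
tcp [ 451.1 -449.1  243.7] yaw 90.18 shift tool mm [79.1 -0.9] rz -0.032 F [ 0.4  0.5 -0.7] open 85.5 grip 0.0
```

```bash
python3 -m pendant '[[[25,0,25],[0,0,0],0.75],[[25,0,25],[0,0,0],0.75],[[24.5,-1,25],[0,0,-0.079],0.75],[[0,0,40],[0,0,0],0.75],[[0,0,40],[0,0,0],0.75],[[0,0,35],[0,0,0],0.75],[[0,0,25],[0,0,0],0.75],[[0,0,0],[0,0,0],0.75],[[0,0,0],[0,0,0],0.75]]' 30; python3 where.py 449.9 -374.7 94.7
```

```text
t: 10.63
tool_pos: [0.4496, -0.3727, 0.0277]
tool_rot: [-2.123, -2.311, -0.001]
contact_force: [-1.0, 0.2, 0.7]
opening: 0.0641
grip_force: 0.0
tcp [ 449.6 -372.7   27.7] yaw 94.85 shift tool mm [-2.   0.2] rz 0.003 F [-1.   0.2  0.7] open 64.1 grip 0.0
```

```bash
python3 -m pendant '[[[-2,0,15],[0,0,0],0.7],[[0,0,5],[0,0,0],0.68],[[0,0,1.5],[0,0,0],0.66],[[0,0,0],[0,0,0],0.65],[[0,0,0],[0,0,0],0.65]]'; python3 where.py 449.9 -374.7 94.7
python3 -m pendant '[[[0,0,1.5],[0,0,0],0.65],[[0,0,0],[0,0,0],0.65],[[0,0,0],[0,0,0],0.65]]'; python3 where.py 449.9 -374.7 94.7
```

```text
t: 11.05
tool_pos: [0.4504, -0.3778, 0.0089]
tool_rot: [2.127, 2.309, -0.0]
contact_force: [0.2, -0.3, -0.8]
opening: 0.0556
grip_force: 0.0
tcp [ 450.4 -377.8    8.9] yaw 94.72 shift tool mm [ 3.1 -0.2] rz 0.0 F [ 0.2 -0.3 -0.8] open 55.6 grip 0.0
t: 11.3
tool_pos: [0.4497, -0.3775, 0.0062]
tool_rot: [2.128, 2.31, -0.0]
contact_force: [-0.7, -0.0, 0.1]
opening: 0.0555
grip_force: 0.0
tcp [ 449.7 -377.5    6.2] yaw 94.69 shift tool mm [2.7 0.5] rz -0.0 F [-0.7 -0.   0.1] open 55.5 grip 0.0
```

```bash
python3 -m pendant '[[[2.5,0,2],[0,0,0],0.65],[[0,0,0],[0,0,0],0.65],[[0,0,0],[0,0,0],0.65]]'
python3 -m pendant '[[[0,0,2],[0,0,0],0.65],[[0,0,0],[0,0,0],0.65],[[0,0,0],[0,0,0],0.65],[[0,0,0],[0,0,0],0.65]]' | grep -E "pos|force"; python3 where.py 449.9 -374.7 94.7
```

```text
t: 11.55
tool_pos: [0.4491, -0.3745, 0.0035]
tool_rot: [-2.128, -2.31, -0.0]
contact_force: [-1.2, 0.7, -0.8]
opening: 0.0559
grip_force: 0.0
tool_pos: [0.4493, -0.3748, 0.0018]
contact_force: [0.2, 0.3, 0.1]
grip_force: 0.0
tcp [ 449.3 -374.8    1.8] yaw 94.7 shift tool mm [0.  0.6] rz -0.0 F [0.2 0.3 0.1] open 55.8 grip 0.0
```

```bash
python3 -m pendant '[[[0,0.5,2],[0,0,0],0.65],[[0,0,0],[0,0,0],0.65],[[0,0,0],[0,0,0],0.65]]'| grep -E "pos|force"
python3 -m pendant '[[[0,0,1],[0,0,0],0.65],[[0,0,0],[0,0,0],0.65],[[0,0,0],[0,0,0],0.65]]' | grep -E "pos|force"; python3 where.py 449.9 -374.7 94.7
```

```text
tool_pos: [0.4498, -0.3746, -0.0004]
contact_force: [1.2, -0.3, -0.5]
grip_force: 0.0
tool_pos: [0.4498, -0.3747, -0.0012]
contact_force: [1.2, 0.7, 0.5]
grip_force: 0.0
tcp [ 449.8 -374.7   -1.2] yaw 94.7 shift tool mm [-0.   0.1] rz -0.0 F [1.2 0.7 0.5] open 55.4 grip 0.0
```

```bash
python3 -m pendant '[[[0,0,0],[0,0,0],0.5],[[0,0,0],[0,0,0],0.45],[[0,0,0],[0,0,0],0.45],[[0,0,0],[0,0,0],0.45],[[0,0,0],[0,0,0],0.45]]' 30; python3 where.py 449.9 -374.7 94.7
```

```text
t: 12.8
tool_pos: [0.45, -0.3749, -0.0009]
tool_rot: [2.128, 2.31, -0.0]
contact_force: [0.2, 0.1, 1.0]
opening: 0.0491
grip_force: 32.3
tcp [ 450.  -374.9   -0.9] yaw 94.7 shift tool mm [ 0.2 -0.1] rz 0.0 F [0.2 0.1 1. ] open 49.1 grip 32.3
```

```bash
python3 -m pendant '[[[0,0,-20],[0,0,0],0.45],[[0,0,-30],[0,0,-0.116],0.45],[[0,0,-30],[0,0,-0.116],0.45],[[0,0,-30],[0,0,-0.116],0.45],[[0,0,-30],[0,0,-0.116],0.45],[[0,0,-10],[0,0,-0.116],0.45],[[0,0,0],[0,0,-0.116],0.45],[[0,0,0],[0,0,-0.116],0.45],[[0,0,0],[0,0,-0.116],0.45],[[0,0,0],[0,0,-0.116],0.45],[[0,0,0],[0,0,-0.116],0.45],[[0,0,0],[0,0,-0.116],0.45]]'
python3 -m pendant '[[[0,0,0],[0,0,-0.116],0.45],[[0,0,0],[0,0,0],0.45],[[0,0,0],[0,0,0],0.45],[[0,0,0],[0,0,0],0.45]]' >/dev/null
python3 -c "from h import *;snap('wrist','w7')"; python3 where.py 632.2 5.8 174.4
```

```text
t: 13.8
tool_pos: [0.4495, -0.3744, 0.1482]
tool_rot: [-0.325, -3.124, -0.001]
contact_force: [-0.1, -0.3, -0.2]
opening: 0.0489
grip_force: 32.1
tcp [ 449.7 -374.6  148.7] yaw 174.34 shift tool mm [-144.1  396.6] rz -0.001 F [ 0.5 -0.  -0.7] open 49.1 grip 32.1
```

View pics/w7.png

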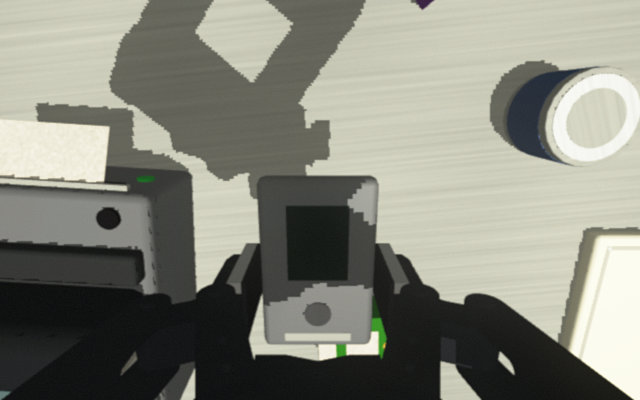

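```bash
cat > inhand.py <<'E'
import sys,json
from h import *
from scipy.spatial.transform import Rotation as R
fn,dz,px=sys.argv[1],float(sys.argv[2]),json.loads(sys.argv[3])
m,_=load(fn); o=get_obs(); t=o['tool_pos']; Rt=R.from_rotvec(o['tool_rot']).as_matrix()
q=(onz(m,px,t[2]+dz/1000)-t)@Rt*1000
print(q.round(1).tolist(),"centre",q.mean(0).round(1))
E
python3 inhand.py w7 10.9 '[[258,177],[378,177],[372,343],[264,343]]'
```

```text
[[40.8, -23.8, -10.9], [40.8, 24.3, -10.9], [-38.2, 25.4, -10.9], [-38.2, -24.9, -10.9]] centre [  1.3   0.3 -10.9]
```

```bash
python3 -m pendant '[[[-13.2,36,0],[0,0,0],0.45],[[-13.2,36,0],[0,0,0],0.45],[[-13.2,36,0],[0,0,0],0.45],[[-13.2,36,0],[0,0,0],0.45],[[-13.2,36,0],[0,0,0],0.45],[[-13.2,36,0],[0,0,0],0.45],[[-13.2,36,0],[0,0,0],0.45],[[-13.2,36,0],[0,0,0],0.45],[[-13.2,36,0],[0,0,0],0.45],[[-13.2,36,0],[0,0,0],0.45],[[-13.2,36,0],[0,0,0],0.45],[[0,0,20],[0,0,0],0.45]]' >/dev/null
python3 -m pendant '[[[0,0,30],[0,0,0],0.45],[[0,0,20],[0,0,0],0.45],[[0,0,0],[0,0,0],0.45],[[0,0,0],[0,0,0],0.45],[[0,0,0],[0,0,0],0.45]]'; python3 where.py 633.4 5.4 174.4
```

```text
t: 15.6
tool_pos: [0.6335, 0.0051, 0.0803]
tool_rot: [0.153, 3.136, -0.0]
contact_force: [1.3, 0.9, -0.5]
opening: 0.0489
grip_force: 32.1
tcp [633.5   5.1  80.3] yaw 174.41 shift tool mm [0.2 0.3] rz 0.0 F [ 1.3  0.9 -0.5] open 48.9 grip 32.1
```

```bash
python3 -m pendant '[[[0,0.3,10],[0,0,0],0.45],[[0,0,6],[0,0,0],0.45],[[0,0,3],[0,0,0],0.45],[[0,0,0],[0,0,0],0.45],[[0,0,0],[0,0,0],0.45]]'>/dev/null; python3 where.py 633.4 5.4 174.4
python3 -m pendant '[[[0,0,1],[0,0,0],0.45],[[0,0,0],[0,0,0],0.45],[[0,0,0],[0,0,0],0.45]]' >/dev/null; python3 where.py 633.4 5.4 174.4
```

```text
tcp [632.6   5.6  59.8] yaw 174.44 shift tool mm [-0.8 -0.1] rz 0.001 F [-0.3  1.  -0.4] open 48.7 grip 32.1
tcp [632.8   5.6  59.1] yaw 174.45 shift tool mm [-0.6 -0.2] rz 0.001 F [ 0.3 -0.7 -0. ] open 49.0 grip 32.1
```

```bash
python3 -m pendant '[[[-0.6,0,0.4],[0,0,0],0.45],[[0,0,0],[0,0,0],0.45],[[0,0,0],[0,0,0],0.6],[[0,0,0],[0,0,0],0.65],[[0,0,0],[0,0,0],0.7],[[0,0,0],[0,0,0],0.75],[[0,0,0],[0,0,0],0.75],[[0,0,-10],[0,0,0],0.75]]' >/dev/null; python3 where.py 633.4 5.4 174.4
python3 -m pendant '[[[0,0,-30],[0,0,0],1],[[0,0,-40],[0,0,0.12],1],[[0,0,-40],[0,0,0.12],1],[[0,0,-40],[0,0,0.12],1],[[0,0,-30],[0,0,0.12],1],[[0,0,0],[0,0,0.12],1],[[0,0,0],[0,0,0.12],1],[[0,0,0],[0,0,0.12],1],[[0,0,0],[0,0,0.12],1],[[0,0,0],[0,0,0.12],1],[[0,0,0],[0,0,0.12],1],[[0,0,0],[0,0,0.12],1]]' >/dev/null
python3 -m pendant '[[[0,0,0],[0,0,0.12],1],[[0,0,0],[0,0,0.033],1],[[-30,0,0],[0,0,0],1],[[-40,0,0],[0,0,0],1],[[-30,0,0],[0,0,0],1],[[0,0,0],[0,0,0],1],[[0,0,0],[0,0,0],1],[[0,0,0],[0,0,0],1]]'
python3 -c "from h import *;snap('wrist','w8')"; python3 where.py 597 -341 87.5
```

```text
tcp [631.5   5.8  66.2] yaw 174.45 shift tool mm [-2.  -0.2] rz 0.001 F [ 0.4  0.7 -0. ] open 64.2 grip 0.0
t: 18.6
tool_pos: [0.6334, -0.0941, 0.2489]
tool_rot: [2.221, 2.222, 0.001]
contact_force: [0.3, -0.8, -0.3]
opening: 0.0856
grip_force: 0.0
tcp [633.4 -93.6 248.9] yaw 90.1 shift tool mm [-247.4  -36.8] rz 0.045 F [ 0.5  0.4 -0.5] open 85.6 grip 0.0
```

View pics/w8.png

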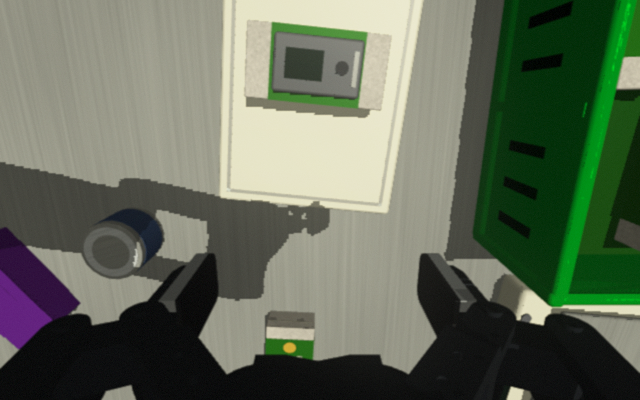

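Run:
```python
from h import *
m,im=load("w8")
h=cv2.cvtColor(im,cv2.COLOR_RGB2HSV)
g=green(im); g[:,430:]=0; g[200:]=0; G=big(g); print("carton green",rect(onz(m,G,.06)))
k=np.zeros(g.shape,np.uint8); r=cv2.boundingRect(G); cv2.fillPoly(k,[cv2.convexHull(G)],1); k=cv2.erode(k,np.ones((3,3)))
k[(g>0)]=0; k=cv2.morphologyEx(k,cv2.MORPH_OPEN,np.ones((5,5))); c=big(k); print("logger",rect(onz(m,c,.07)),rect(onz(m,c,.065)))
```

```text
carton green (array([632.1,   5.6], dtype=float32), np.float32(84.9), np.float32(65.9), 174.5)
logger (array([633. ,   5.1], dtype=float32), np.float32(79.4), np.float32(50.4), 174.6) (array([633. ,   5.6], dtype=float32), np.float32(80.7), np.float32(51.1), 174.6)
```

```bash
python3 -m pendant '[[[-40,-5,0],[0,0,0],1],[[-40,-6,0],[0,0,0],1],[[-40,-6,0],[0,0,0],1],[[-40,-6,0],[0,0,0],1],[[-40,-6,0],[0,0,0],1],[[-40,-6,0],[0,0,0],1],[[-8,0,30],[0,0,0.042],1],[[0,0,40],[0,0,0],1],[[0,0,40],[0,0,0],1],[[0,0,40],[0,0,0],1],[[0,0,40],[0,0,0],1],[[0,0,0],[0,0,0],1]]' >/dev/null
python3 -m pendant '[[[0,0,0],[0,0,0],1],[[0,0,0],[0,0,0],1]]' ; python3 where.py 598.4 -341.6 87.7
```

```text
t: 19.82
tool_pos: [0.6003, -0.3425, 0.0612]
tool_rot: [2.263, 2.175, 0.001]
contact_force: [-0.2, -0.4, 1.5]
opening: 0.0855
grip_force: 0.0
tcp [ 600.3 -342.5   61.2] yaw 87.72 shift tool mm [ 0.8 -2. ] rz 0.0 F [-0.2 -0.4  1.5] open 85.5 grip 0.0
```

```bash
python3 -m pendant '[[[0.8,-2,30],[0,0,0],1],[[0,0,16],[0,0,0],1],[[0,0,7],[0,0,0],1],[[0,0,0],[0,0,0],1],[[0,0,0],[0,0,0],0.5],[[0,0,0],[0,0,0],0.5],[[0,0,0],[0,0,0],0.5],[[0,0,0],[0,0,0],0.5],[[0,0,0],[0,0,0],0.5]]' 35; python3 where.py 598.4 -341.6 87.7
```

```text
t: 20.57
tool_pos: [0.5978, -0.3424, 0.0076]
tool_rot: [2.264, 2.173, 0.001]
contact_force: [-0.1, 1.0, 5.4]
opening: 0.0595
grip_force: 40.3
tcp [ 597.8 -342.4    7.6] yaw 87.65 shift tool mm [0.9 0.6] rz -0.001 F [-0.1  1.   5.4] open 59.5 grip 40.3
```

```bash
python3 -m pendant '[[[0,0,-20],[0,0,0],0.5],[[0,0,-35],[0,0,0],0.5],[[0,0,-35],[0,0,-0.1166],0.5],[[0,0,-35],[0,0,-0.1166],0.5],[[0,0,-25],[0,0,-0.1166],0.5],[[0,0,0],[0,0,-0.1166],0.5],[[0,0,0],[0,0,-0.1166],0.5],[[0,0,0],[0,0,-0.1166],0.5],[[0,0,0],[0,0,-0.1166],0.5],[[0,0,0],[0,0,-0.1166],0.5],[[0,0,0],[0,0,-0.1166],0.5],[[0,0,0],[0,0,-0.1166],0.5]]' >/dev/null
python3 -m pendant '[[[0,0,0],[0,0,-0.1166],0.5],[[0,0,0],[0,0,-0.1166],0.5],[[0,0,0],[0,0,-0.1166],0.5],[[0,0,0],[0,0,0],0.5],[[0,0,0],[0,0,0],0.5],[[0,0,0],[0,0,0],0.5]]' 
python3 -c "from h import *;snap('wrist','w9')"; python3 where.py 632.3 5.6 174.5
```

```text
t: 22.07
tool_pos: [0.5964, -0.3413, 0.1549]
tool_rot: [-0.154, -3.137, -0.001]
contact_force: [0.3, -0.6, -1.8]
opening: 0.0591
grip_force: 39.5
tcp [ 596.5 -341.4  155.1] yaw 174.39 shift tool mm [ -1.8 348.8] rz -0.002 F [ 0.3 -0.3 -1.4] open 59.2 grip 39.5
```

View pics/w9.png

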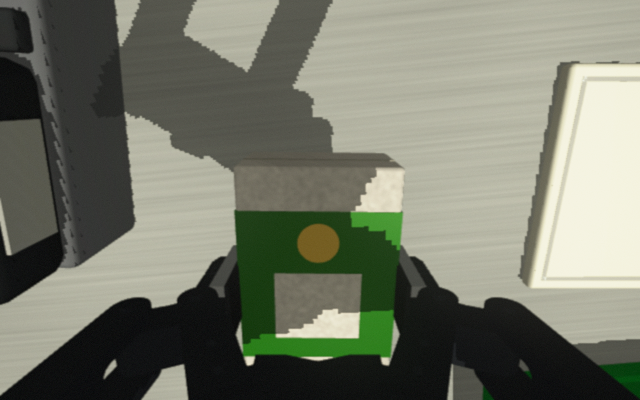

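```bash
python3 inhand.py w9 27.4 '[[235,167],[404,167],[235,211],[402,211],[392,355],[244,355]]'
```

```text
[[48.2, -28.7, -27.4], [48.1, 30.1, -27.4], [32.1, -29.8, -27.4], [32.0, 30.5, -27.4], [-30.5, 30.7, -27.4], [-30.4, -30.3, -27.4]] centre [ 16.6   0.4 -27.4]
```

```bash
python3 -m pendant '[[[-2.6,38.7,0],[0,0,0],0.5],[[0,38.7,0],[0,0,0],0.5],[[0,38.7,0],[0,0,0],0.5],[[0,38.7,0],[0,0,0],0.5],[[0,38.7,0],[0,0,0],0.5],[[0,38.7,0],[0,0,0],0.5],[[0,38.7,0],[0,0,0],0.5],[[0,38.7,0],[0,0,0],0.5],[[0,38.7,0],[0,0,0],0.5],[[0,0,30],[0,0,0],0.5],[[0,0,30],[0,0,0],0.5],[[0,0,0],[0,0,0],0.5]]' >/dev/null
python3 -m pendant '[[[0,0,0],[0,0,0],0.5],[[0,0,0],[0,0,0],0.5]]'; python3 where.py 633.1 5.3 174.5
```

```text
t: 23.28
tool_pos: [0.6333, 0.0045, 0.0968]
tool_rot: [0.153, 3.136, -0.0]
contact_force: [0.6, -0.4, -1.2]
opening: 0.0591
grip_force: 39.5
tcp [633.3   4.5  96.8] yaw 174.43 shift tool mm [0.3 0.8] rz -0.001 F [ 0.6 -0.4 -1.2] open 59.1 grip 39.5
```

```bash
python3 -m pendant '[[[0.3,0.8,10],[0,0,0],0.5],[[0,0,5],[0,0,0],0.5],[[0,0,2.5],[0,0,0],0.5],[[0,0,0],[0,0,0],0.5],[[0,0,0],[0,0,0],0.5],[[0,0,0],[0,0,0],0.5]]'>/dev/null; python3 where.py 633.1 5.3 174.5
python3 -m pendant '[[[0,0,1],[0,0,0],0.5],[[0,0,0],[0,0,0],0.5],[[0,0,0],[0,0,0],0.5]]' >/dev/null; python3 where.py 633.1 5.3 174.5
```

```text
tcp [632.5   5.6  78.2] yaw 174.49 shift tool mm [-0.6 -0.3] rz -0.0 F [ 0.8 -0.7 -1.4] open 59.5 grip 39.6
tcp [632.7   5.7  77.6] yaw 174.5 shift tool mm [-0.4 -0.3] rz 0.0 F [-0.4  0.   2.3] open 59.4 grip 39.9
```

```bash
python3 -m pendant '[[[-0.4,-0.2,0],[0,0,0],0.5],[[0,0,0],[0,0,0],0.7],[[0,0,0],[0,0,0],0.85],[[0,0,0],[0,0,0],1],[[0,0,0],[0,0,0],1],[[0,0,-10],[0,0,0],1],[[0,0,-30],[0,0,0],1],[[0,0,-40],[0,0,0.12],1],[[0,0,-40],[0,0,0.12],1],[[0,0,-40],[0,0,0.12],1],[[0,0,0],[0,0,0.12],1],[[0,0,0],[0,0,0.12],1]]' >/dev/null
python3 -m pendant '[[[0,0,-10],[0,0,0.12],1],[[0,0,0],[0,0,0.12],1],[[0,0,0],[0,0,0.12],1],[[0,0,0],[0,0,0.12],1],[[0,0,0],[0,0,0.12],1],[[0,0,0],[0,0,0.12],1],[[0,0,0],[0,0,0.12],1],[[-30,0,0],[0,0,0.033],1],[[-40,0,0],[0,0,0],1],[[-40,0,0],[0,0,0],1],[[0,0,0],[0,0,0],1],[[0,0,0],[0,0,0],1]]'
python3 -c "from h import *;snap('wrist','w10')"; python3 where.py 428 270 90
python3 - <<'E'
from h import *
m,im=load("w10")
g=green(im); g[:,430:]=0; g[220:]=0; print("small green",rect(onz(m,big(g),.105)))
E
```

```text
t: 26.03
tool_pos: [0.6339, -0.1063, 0.2475]
tool_rot: [2.223, 2.219, 0.001]
contact_force: [-0.7, 0.1, -0.1]
opening: 0.0853
grip_force: 0.0
tcp [ 633.9 -105.   247.4] yaw 90.01 shift tool mm [ 375.  -205.8] rz 0.0 F [-0.1  0.1  0.5] open 85.5 grip 0.0
small green (array([632.5,   3.6], dtype=float32), np.float32(71.9), np.float32(64.4), 174.6)
```

View pics/w10.png

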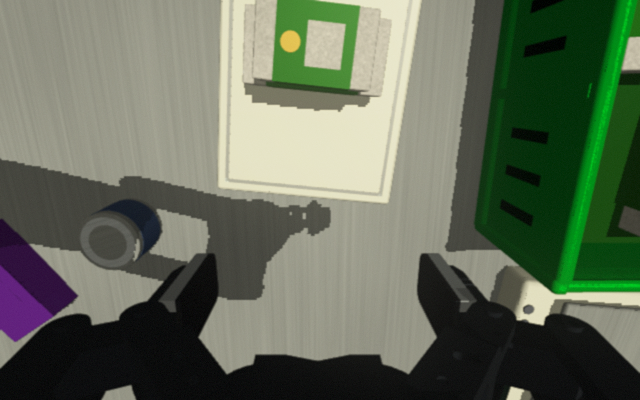

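```bash
python3 -m pendant '[[[34.1,-18.7,0],[0,0,0],1],[[34.1,-18.7,0],[0,0,0],1],[[34.1,-18.7,0],[0,0,0],1],[[34.1,-18.7,0],[0,0,0],1],[[34.1,-18.7,0],[0,0,0],1],[[34.1,-18.7,0],[0,0,0],1],[[34.1,-18.7,0],[0,0,0],1],[[34.1,-18.7,0],[0,0,0],1],[[34.1,-18.7,0],[0,0,0],1],[[34.1,-18.7,0],[0,0,0],1],[[34.1,-18.7,0],[0,0,0],1],[[0,0,0],[0,0,0],1]]'>/dev/null
python3 -m pendant '[[[0,0,0],[0,0,0],1],[[0,0,0],[0,0,0],1]]' >/dev/null
python3 -c "from h import *;snap('wrist','w11')"; python3 where.py 428 358 90
```

```text
tcp [427.5 270.2 247.1] yaw 90.13 shift tool mm [87.8  0.7] rz 0.002 F [0.1 0.2 0.1] open 85.3 grip 0.0
```

View pics/w11.png

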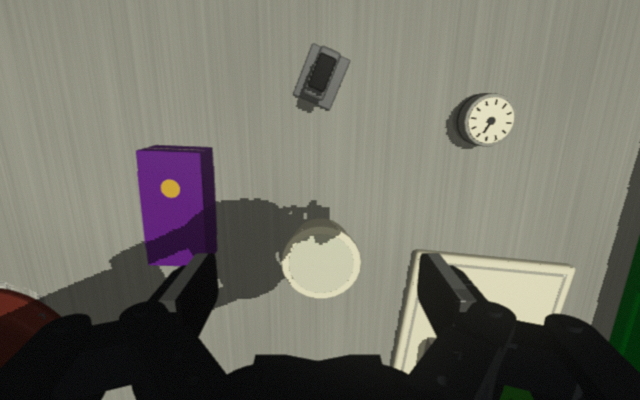

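Run:
```python
from h import *
m,im=load("w11")
v=cv2.cvtColor(im,cv2.COLOR_RGB2GRAY).astype(int)
for thr in (45,60,75):
    k=np.zeros(v.shape,np.uint8); k[35:118,285:360]=v[35:118,285:360]<thr; c=big(k)
    print("cap",thr,rect(onz(m,c,.078)),cv2.minAreaRect(c))
for y in range(40,116,6): print(y,v[y,288:356:3].tolist())
# timer dial
h=cv2.cvtColor(im,cv2.COLOR_RGB2HSV)
k=np.zeros(v.shape,np.uint8); k[85:155,440:525]=v[85:155,440:525]>165; k=cv2.morphologyEx(k,cv2.MORPH_CLOSE,np.ones((9,9)));c=big(k)
p=onz(m,c,.034)[:,:2]*1000; print("timer",cv2.minEnclosingCircle(p.astype(np.float32)),cv2.fitEllipse(p.astype(np.float32)))
k=np.zeros(v.shape,np.uint8); c=np.argwhere(v[85:155,440:525]>165)
```

```text
cap 45 (array([430.2, 363.8], dtype=float32), np.float32(29.6), np.float32(15.7), 67.3) ((321.1551818847656, 72.36207580566406), (18.012447357177734, 36.21059036254883), 21.801406860351562)
cap 60 (array([427.1, 358.9], dtype=float32), np.float32(41.7), np.float32(18.5), 66.8) ((317.7931213378906, 77.9827651977539), (21.402952194213867, 50.02775955200195), 23.198591232299805)
cap 75 (array([425. , 355.6], dtype=float32), np.float32(50.2), np.float32(22.0), 62.9) ((315.5000305175781, 82.00001525878906), (25.043960571289062, 59.479408264160156), 26.56505012512207)
40 [141, 145, 144, 143, 144, 142, 143, 142, 144, 142, 141, 142, 149, 144, 147, 147, 145, 149, 150, 150, 147, 146, 145]
46 [143, 140, 146, 145, 141, 142, 145, 138, 106, 116, 107, 99, 101, 134, 148, 150, 144, 148, 151, 148, 148, 147, 145]
52 [143, 141, 145, 143, 144, 141, 143, 96, 118, 117, 91, 73, 108, 118, 121, 109, 100, 131, 150, 148, 149, 146, 144]
58 [142, 141, 146, 142, 143, 142, 108, 115, 115, 99, 37, 44, 46, 45, 41, 45, 107, 88, 118, 112, 139, 147, 146]
64 [143, 140, 144, 144, 143, 126, 113, 114, 79, 67, 41, 46, 44, 46,
[... 398 characters left out ...]
, 55, 59, 55, 49, 33, 34, 42, 36, 81, 113, 115, 114, 129, 152, 151, 147, 144, 150]
94 [146, 139, 78, 105, 64, 53, 57, 77, 97, 93, 53, 73, 77, 114, 115, 116, 112, 153, 152, 149, 150, 146, 149]
100 [146, 140, 146, 99, 70, 68, 59, 50, 54, 53, 61, 83, 111, 112, 112, 101, 149, 150, 151, 149, 148, 144, 151]
106 [145, 141, 146, 85, 71, 71, 71, 71, 73, 91, 81, 72, 102, 110, 100, 152, 150, 151, 151, 150, 149, 147, 150]
112 [146, 141, 147, 146, 146, 145, 129, 89, 142, 148, 144, 149, 149, 147, 149, 151, 151, 152, 153, 149, 147, 146, 151]
timer ((605.3984985351562, 321.6106872558594), 23.76959991455078) ((605.6134643554688, 321.63739013671875), (46.01154708862305, 46.385128021240234), 35.53551483154297)
```

```bash
python3 -m pendant '[[[32,1,0],[0,0,0],1],[[32,1,0],[0,0,0],1],[[29.6,0.9,0],[0,0,0.1],1],[[0,0,30],[0,0,0.1],1],[[0,0,30],[0,0,0.1],1],[[0,0,30],[0,0,0.098],1],[[0,0,30],[0,0,0],1],[[0,0,0],[0,0,0],1],[[0,0,0],[0,0,0],1],[[0,0,0],[0,0,0],1]]' >/dev/null; python3 where.py 430.2 363.8 67.3
```

```text
tcp [431.8 363.8 128.8] yaw 67.23 shift tool mm [-0.6 -1.5] rz -0.001 F [-0.1  0.2  1.2] open 85.3 grip 0.0
```

```bash
python3 -m pendant '[[[-0.6,-1.5,30],[0,0,0],1],[[0,0,35],[0,0,0],1],[[0,0,25],[0,0,0],0.8],[[0,0,9],[0,0,0],0.6],[[0,0,0],[0,0,0],0.45],[[0,0,0],[0,0,0],0.35],[[0,0,0],[0,0,0],0.3],[[0,0,0],[0,0,0],0.1],[[0,0,0],[0,0,0],0.1],[[0,0,0],[0,0,0],0.1],[[0,0,0],[0,0,0],0.1],[[0,0,0],[0,0,0],0.1]]' 30; python3 where.py 430.2 363.8 67.3
```

```text
t: 29.13
tool_pos: [0.4309, 0.3652, 0.0312]
tool_rot: [2.615, 1.741, 0.009]
contact_force: [-0.1, -1.1, 6.6]
opening: 0.0197
grip_force: 31.9
tcp [430.9 365.2  31.2] yaw 67.3 shift tool mm [-1.6 -0.1] rz 0.0 F [-0.1 -1.1  6.6] open 19.7 grip 31.9
```

```bash
python3 -m pendant '[[[0,0,-15],[0,0,0],0.1],[[0,0,-30],[0,0,-0.1],0.1],[[0,0,-35],[0,0,-0.1],0.1],[[0,0,-30],[0,0,-0.098],0.1],[[0,0,0],[0,0,0],0.1],[[0,0,0],[0,0,0],0.1],[[0,0,0],[0,0,0],0.1]]'; python3 where.py 641.2 96.8 84.4
```

```text
t: 29.72
tool_pos: [0.4283, 0.3637, 0.1377]
tool_rot: [-2.328, -2.109, 0.001]
contact_force: [-0.6, 0.3, -0.6]
opening: 0.0197
grip_force: 30.8
tcp [428.3 363.7 137.7] yaw 84.33 shift tool mm [-244.6  238.2] rz -0.001 F [-0.6  0.3 -0.6] open 19.7 grip 30.8
```

```bash
python3 -m pendant '[[[-27,26.5,0],[0,0,0],0.1],[[-27,26.5,0],[0,0,0],0.1],[[-27,26.5,0],[0,0,0],0.1],[[-27,26.5,0],[0,0,0],0.1],[[-27,26.5,0],[0,0,0],0.1],[[-27,26.5,0],[0,0,0],0.1],[[-27,26.5,0],[0,0,0],0.1],[[-27,26.5,0],[0,0,0],0.1],[[-27,26.5,0],[0,0,0],0.1],[[0,0,25],[0,0,0],0.1],[[0,0,30],[0,0,0],0.1],[[0,0,15],[0,0,0],0.1]]' >/dev/null
python3 -m pendant '[[[0,0,0],[0,0,0],0.1],[[0,0,0],[0,0,0],0.1],[[0,0,0],[0,0,0],0.1]]' >/dev/null; python3 where.py 641.3 98.4 84.4
```

```text
tcp [642.5  99.2  68.7] yaw 84.41 shift tool mm [-0.9 -1.1] rz 0.0 F [0.  0.7 0.1] open 19.1 grip 30.8
```

```bash
python3 -m pendant '[[[-0.9,-1.1,10],[0,0,0],0.1],[[0,0,7],[0,0,0],0.1],[[0,0,3],[0,0,0],0.1],[[0,0,0],[0,0,0],0.1],[[0,0,0],[0,0,0],0.1],[[0,0,0],[0,0,0],0.1]]' >/dev/null; python3 where.py 641.3 98.4 84.4
python3 -m pendant '[[[0,0,1],[0,0,0],0.1],[[0,0,0],[0,0,0],0.1],[[0,0,0],[0,0,0],0.1]]' >/dev/null; python3 where.py 641.3 98.4 84.4
python3 -c "from h import *;snap('side','s1')"
```

```text
tcp [641.2  97.9  48.2] yaw 84.38 shift tool mm [0.5 0. ] rz -0.0 F [-0.2  0.4  0. ] open 19.7 grip 30.8
tcp [641.2  97.9  47.1] yaw 84.37 shift tool mm [0.6 0.1] rz -0.001 F [-0.1  0.5 -0.4] open 19.5 grip 30.8
```

```bash
python3 -m pendant '[[[0.4,0,0.8],[0,0,0],0.1],[[0,0,0],[0,0,0],0.1],[[0,0,0],[0,0,0],0.1]]' >/dev/null; python3 where.py 641.3 98.4 84.4
python3 -m pendant '[[[0,0,0.7],[0,0,0],0.1],[[0,0,0],[0,0,0],0.1],[[0,0,0],[0,0,0],0.1]]' >/dev/null; python3 where.py 641.3 98.4 84.4
```

```text
tcp [641.2  98.3  46.2] yaw 84.37 shift tool mm [0.1 0.1] rz -0.0 F [ 0.3  0.3 -1. ] open 19.3 grip 30.9
tcp [641.2  98.3  46.2] yaw 84.38 shift tool mm [0.1 0. ] rz -0.0 F [-2.1 -0.2  4.7] open 19.6 grip 31.6
```

```bash
python3 -m pendant '[[[0,0,0],[0,0,0],0.3],[[0,0,0],[0,0,0],0.4],[[0,0,0],[0,0,0],0.5],[[0,0,0],[0,0,0],0.6],[[0,0,0],[0,0,0],0.7],[[0,0,-15],[0,0,0],0.7],[[0,0,-35],[0,0,0],0.8],[[0,0,-40],[0,0,0],0.9],[[0,0,-40],[0,0,0],1],[[0,0,-30],[0,0,0],1],[[0,0,0],[0,0,0],1]]' >/dev/null
python3 -m pendant '[[[34.5,-12.4,0],[0,0,0],1],[[34.5,-12.4,0],[0,0,0],1],[[34.5,-12.4,0],[0,0,0],1],[[34.5,-12.4,0],[0,0,0],1],[[0,0,0],[0,0,0],1],[[0,0,0],[0,0,0],1],[[0,0,0],[0,0,0],1]]'
python3 - <<'E'
from h import *
m,im=snap('wrist','w12')
v=cv2.cvtColor(im,cv2.COLOR_RGB2GRAY).astype(int)
k=(v>165).astype(np.uint8); k[260:]=0
k=cv2.morphologyEx(k,cv2.MORPH_CLOSE,np.ones((7,7)))
cs,_=cv2.findContours(k,cv2.RETR_EXTERNAL,cv2.CHAIN_APPROX_NONE)
for c in cs:
    if cv2.contourArea(c)>300:
        p=(onz(m,c[:,0],.034)[:,:2]*1000).astype(np.float32); print(cv2.boundingRect(c),cv2.fitEllipse(p))
E
python3 where.py 605.5 321.6 84.4
```

```text
t: 33.77
tool_pos: [0.6053, 0.2403, 0.206]
tool_rot: [2.327, 2.11, 0.0]
contact_force: [-0.1, -0.1, -0.2]
opening: 0.0855
grip_force: 0.0
(297, 247, 159, 13) ((651.5403442382812, 155.5521697998047), (14.505660057067871, 210.20953369140625), 84.63162231445312)
(103, 229, 73, 31) ((415.44317626953125, 189.03285217285156), (27.19951629638672, 75.4728012084961), 100.4967269897461)
(281, 57, 55, 58) ((605.2493286132812, 322.5116882324219), (46.85395050048828, 48.19530487060547), 136.26292419433594)
tcp [605.5 239.8 205.9] yaw 84.34 shift tool mm [81.4 -8.1] rz -0.001 F [ 1.   1.1 -0.4] open 85.5 grip 0.0
```

```bash
python3 -m pendant '[[[30,-3,0],[0,0,0],1],[[30,-3,20],[0,0,0],1],[[22,-2.1,25],[0,0,0],1],[[0,0,40],[0,0,0],1],[[0,0,40],[0,0,0],1],[[0,0,20],[0,0,0],1],[[0,0,0],[0,0,0],1],[[0,0,0],[0,0,0],1],[[0,0,0],[0,0,0],1]]' >/dev/null; python3 where.py 605.4 322.1 84.4
```

```text
tcp [607.2 322.6  63. ] yaw 84.3 shift tool mm [-0.6 -1.7] rz -0.002 F [ 0.1 -0.9  0.9] open 85.1 grip 0.0
```

```bash
python3 -m pendant '[[[-0.6,-1.7,30],[0,0,0],1],[[0,0,18],[0,0,0],1],[[0,0,7],[0,0,0],1],[[0,0,0],[0,0,0],0.8],[[0,0,0],[0,0,0],0.7],[[0,0,0],[0,0,0],0.6],[[0,0,0],[0,0,0],0.45],[[0,0,0],[0,0,0],0.45],[[0,0,0],[0,0,0],0.45],[[0,0,0],[0,0,0],0.45]]' 30; python3 where.py 605.4 322.1 84.4
```

```text
t: 35.4
tool_pos: [0.6055, 0.3232, 0.0085]
tool_rot: [2.326, 2.109, 0.007]
contact_force: [0.1, 0.2, 6.1]
opening: 0.0531
grip_force: 32.5
tcp [605.5 323.2   8.5] yaw 84.37 shift tool mm [-1.1 -0. ] rz -0.0 F [0.1 0.2 6.1] open 53.1 grip 32.5
```

```bash
python3 -m pendant '[[[0,0,-20],[0,0,0],0.45],[[0,0,-40],[0,0,0],0.45],[[0,0,-40],[0,0,0],0.45],[[0,0,-40],[0,0,0],0.45],[[0,0,-30],[0,0,0],0.45],[[0,0,0],[0,0,0],0.45],[[0,0,0],[0,0,0],0.45],[[0,0,0],[0,0,0],0.45]]'
python3 - <<'E'
from h import *
m,im=snap('wrist','w13')
v=cv2.cvtColor(im,cv2.COLOR_RGB2GRAY).astype(int)
k=(v>90).astype(np.uint8);t=get_obs()['tool_pos']
cv2.imwrite('pics/w13c.png',im[120:400,180:460,::-1])
E
python3 where.py 623.5 -84.1 84.4
```

```text
t: 36.07
tool_pos: [0.6028, 0.3222, 0.1745]
tool_rot: [-2.327, -2.109, 0.002]
contact_force: [-0.3, -0.4, -1.3]
opening: 0.053
grip_force: 32.2
tcp [602.2 322.  173.1] yaw 84.38 shift tool mm [-402.1   61. ] rz -0.0 F [-0.3  0.4 -1.7] open 53.0 grip 32.2
```

View pics/w13c.png

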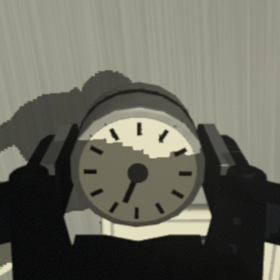

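```bash
python3 inhand.py w13 25.5 '[[318,292]]'; python3 inhand.py w13 25.5 '[[256,290],[384,290],[320,236],[320,345]]'; python3 where.py 623.4 -85.2 84.4
```

```text
[[-3.1, 0.9, -25.5]] centre [ -3.1   0.9 -25.5]
[[-2.2, -23.8, -25.4], [-2.2, 27.3, -25.6], [21.0, 1.7, -25.5], [-28.4, 1.8, -25.5]] centre [ -2.9   1.7 -25.5]
tcp [602.2 322.  173.1] yaw 84.38 shift tool mm [-403.2   61. ] rz -0.0 F [-0.3  0.4 -1.7] open 53.0 grip 32.2
```

```bash
python3 -m pendant '[[[-40.1,6.1,0],[0,0,0],0.45],[[-40.1,6.1,0],[0,0,0],0.45],[[-40.1,6.1,0],[0,0,0],0.45],[[-40.1,6.1,0],[0,0,0],0.45],[[-40.1,6.1,0],[0,0,0],0.45],[[-40.1,6.1,0],[0,0,0],0.45],[[-40.1,6.1,0],[0,0,0],0.45],[[-40.1,6.1,0],[0,0,0],0.45],[[-40.1,6.1,0],[0,0,0],0.45],[[-40.1,6.1,0],[0,0,0],0.45],[[0,0,0],[0,0,0],0.45],[[0,0,0],[0,0,0],0.45]]' >/dev/null
python3 -m pendant '[[[0,0,30],[0,0,0],0.45],[[0,0,40],[0,0,0],0.45],[[0,0,30],[0,0,0],0.45],[[0,0,20],[0,0,0],0.45],[[0,0,0],[0,0,0],0.45],[[0,0,0],[0,0,0],0.45],[[0,0,0],[0,0,0],0.45]]' ; python3 where.py 623.6 -83.2 84.4
```

```text
t: 37.7
tool_pos: [0.6256, -0.0819, 0.0564]
tool_rot: [2.326, 2.11, 0.001]
contact_force: [-0.1, -0.2, -0.7]
opening: 0.0529
grip_force: 32.2
tcp [625.6 -81.9  56.4] yaw 84.44 shift tool mm [-1.5 -1.8] rz 0.001 F [-0.1 -0.2 -0.7] open 52.9 grip 32.2
```

```bash
python3 -m pendant '[[[-1.5,-1.8,17],[0,0,0],0.45],[[0,0,10],[0,0,0],0.45],[[0,0,4],[0,0,0],0.45],[[0,0,0],[0,0,0],0.45],[[0,0,0],[0,0,0],0.45],[[0,0,0],[0,0,0],0.45]]' >/dev/null; python3 where.py 623.6 -83.2 84.4
python3 -m pendant '[[[0,0,1],[0,0,0],0.45],[[0,0,0],[0,0,0],0.45],[[0,0,0],[0,0,0],0.45]]' >/dev/null; python3 where.py 623.6 -83.2 84.4
```

```text
tcp [623.7 -84.   25.5] yaw 84.38 shift tool mm [ 0.8 -0.1] rz -0.0 F [ 0.1 -0.5 -1.4] open 53.1 grip 32.2
tcp [623.1 -84.   23.8] yaw 84.37 shift tool mm [0.8 0.4] rz -0.001 F [-0.6  1.1 -1.8] open 52.8 grip 32.2
```

```bash
python3 -m pendant '[[[0.6,0.3,0.7],[0,0,0],0.45],[[0,0,0],[0,0,0],0.45],[[0,0,0],[0,0,0],0.6],[[0,0,0],[0,0,0],0.7],[[0,0,0],[0,0,0],0.8],[[0,0,0],[0,0,0],0.9],[[0,0,0],[0,0,0],1],[[0,0,0],[0,0,0],1],[[0,0,-10],[0,0,0],1],[[0,0,-30],[0,0,0],1],[[0,0,-40],[0,0,0],1],[[0,0,-40],[0,0,0],1]]' >/dev/null
python3 -m pendant '[[[0,0,-40],[0,0,0],1],[[0,0,-40],[0,0,0],1],[[-30,0,-40],[0,0,0],1],[[-35,0,-30],[0,0,0],1],[[-35,0,0],[0,0,0],1],[[-20,0,0],[0,0,0],1],[[0,0,0],[0,0,0],1],[[0,0,0],[0,0,0],1],[[0,0,0],[0,0,0],1]]'
cat > fin.py <<'E'
from h import *
m,im=snap('wrist','w14')
v=cv2.cvtColor(im,cv2.COLOR_RGB2GRAY).astype(int); I=im.astype(int); h=cv2.cvtColor(im,cv2.COLOR_RGB2HSV)
u=np.array([np.cos(np.radians(-5.7)),np.sin(np.radians(-5.7))]);w=np.array([-u[1],u[0]]);C=np.array([632.4,5.9])
# board
mk=((I[:,:,0]-I[:,:,2])*100>12*I[:,:,0])&(h[:,:,1]<80); mk[270:]=0
mk=cv2.morphologyEx(mk.astype(np.uint8),cv2.MORPH_OPEN,np.ones((5,5)))
c=big(mk);print("board",rect(onz(m,c,.015)),cv2.boundingRect(c))
g=green(im); g[:,420:]=0; g[250:]=0; c=big(g);print("green",rect(onz(m,c,.105)),cv2.boundingRect(c))
np.save('pics/v.npy',v)
# predicted pixel of a timer target
def proj(p):
    M=m["cam_to_world"]; q=M[:3,:3].T@(np.asarray(p)-M[:3,3]); return m["cx"]+m["fx"]*q[0]/-q[2], m["cy"]-m["fy"]*q[1]/-q[2]
T=(C-91.5*w)/1000;A=(C+91.5*w)/1000
print("timer px",proj([*T,.049]),"air cap px",proj([*A,.093]))
E
python3 fin.py
```

```text
t: 40.2
tool_pos: [0.6122, -0.1938, 0.2831]
tool_rot: [-2.327, -2.109, -0.0]
contact_force: [0.3, 0.2, -0.4]
opening: 0.085
grip_force: 0.0
board (array([623.5, -82.7], dtype=float32), np.float32(200.5), np.float32(124.5), 174.4) (226, 0, 184, 119)Traceback (most recent call last):
  File "fin.py", line 9, in <module>
    g=green(im); g[:,420:]=0; g[250:]=0; c=big(g);print("green",rect(onz(m,c,.105)),cv2.boundingRect(c))
                                           ~~~^^^
  File "h.py", line 21, in big
    c,_=cv2.findContours(mask.astype(np.uint8),cv2.RETR_EXTERNAL,cv2.CHAIN_APPROX_NONE); return max(c,key=cv2.contourArea)[:,0]
                                                                                                ~~~^^^^^^^^^^^^^^^^^^^^^^^
ValueError: max() iterable argument is empty
```

```bash
sed -i 's/^g=green.*$//' fin.py
cat >> fin.py <<'E'
x,y=map(int,proj([*T,.049])); r=45
win=v[max(0,y-r):y+r,x-r:x+r]; print(win.shape); print(win[::6,::5])
for thr in (150,165,180,195):
    n,l,s,ce=cv2.connectedComponentsWithStats((v>thr).astype(np.uint8),connectivity=4)
    for i in range(1,n):
        if s[i,4]>200 and np.hypot(ce[i][0]-x,ce[i][1]-y)<25:
            c=big(l==i); p=(onz(m,c,.049)[:,:2]*1000).astype(np.float32); e=cv2.fitEllipse(cv2.convexHull(p)); d=np.array(e[0])-C
            print(thr,s[i].tolist(),np.round(e[0],1),np.round(e[1],1),"board coords",(d@u).round(1),(d@w).round(1))
E
python3 fin.py
```

```text
board (array([623.9, -75.4], dtype=float32), np.float32(174.5), np.float32(110.8), 174.4) (238, 0, 160, 107)
timer px (np.float64(317.73036613061714), np.float64(61.09148875309165)) air cap px (np.float64(318.412759305717), np.float64(-201.96925580717178))
(90, 90)
[[110 111 109 110 110 111 109 109 111 108 110 110 110 109 111 110 122 141]
 [110 110 111 110 112 110 111 111 111 109 112 111 110 109 111 119 224 224]
 [221 220 221 222 223 222 222 222 223 224 224 224 223 223 225 224 224 224]
 [221 222 221 223 223 222 223 221 186 173 180 212 224 224 225 225 224 224]
 [222 223 223 222 223 224 169 212 231 210 231 230 189 225 225 225 224 225]
 [222 222 223 223 223 160 231 231 228 231 231 124 232 191 226 225 226 225]
 [222 223 224 224 222 183 137 231 232 232 231 232 151 232 186 226 225 226]
 [223 223 224 223 192 229 232 230 231 103 230 231 232 232 179 225 225 225]
 [224 223 223 223 113 227 231 231 230  78 231 231 232 224 173 225 225 226]
 [223 224 223 224 114 179 109 230 230 231 231 231 140 229 183 225 226 226]
 [224 223 224 225 120 111 226 229 231 231 232 219 231 168 227 225 226 226]
 [224 223 224 224 139 117 108 183 229 176 230 209 156 226 226 226 227 226]
 [223 223 223 224 225 136 118 114  77 102  77 104 227 225 225 227 226 226]
 [224 224 224 224 224 223 222 146 115 114 203 225 225 226 226 226 226 226]
 [224 224 224 224 224 225 225 225 224 224 225 225 225 226 225 225 226 227]]
150 [215, 0, 196, 186, 18214] [617.4 -98.6] [199.7 331.6] board coords -4.6 -105.5
165 [227, 0, 183, 117, 16876] [627.1 -82.1] [152.6 237.4] board coords 3.4 -88.1
180 [227, 0, 183, 117, 16513] [623.4 -81.5] [161.8 222.2] board coords -0.2 -87.8
195 [228, 0, 181, 116, 13819] [625.2 -78.8] [182.  205.6] board coords 1.2 -85.0
195 [296, 36, 45, 49, 1486] [623.8 -84.8] [46.3 47. ] board coords 0.4 -91.1
```

```bash
python3 -m pendant '[[[37,0,-5],[0,0,0],1],[[37,0,-5],[0,0,0],1],[[37,0,-5],[0,0,0],1],[[37,0,-5],[0,0,0],1],[[37,0,0],[0,0,0],1],[[37,0,0],[0,0,0],1],[[0,0,0],[0,0,0],1],[[0,0,0],[0,0,0],1],[[0,0,0],[0,0,0],1]]' |head -2
cat > fin2.py <<'E'
from h import *
m,im=snap('wrist','w15')
v=cv2.cvtColor(im,cv2.COLOR_RGB2GRAY).astype(int)
u=np.array([np.cos(np.radians(-5.7)),np.sin(np.radians(-5.7))]);w=np.array([-u[1],u[0]]);C=np.array([632.4,5.9])
def proj(p):
    M=m["cam_to_world"]; q=M[:3,:3].T@(np.asarray(p)-M[:3,3]); return m["cx"]+m["fx"]*q[0]/-q[2], m["cy"]-m["fy"]*q[1]/-q[2]
x,y=map(int,proj([*((C+91.5*w)/1000),.093])); print("cap px",x,y)
for thr in (45,55,65):
    k=np.zeros(v.shape,np.uint8); k[max(0,y-40):y+40,x-40:x+40]=v[max(0,y-40):y+40,x-40:x+40]<thr
    c=big(k); r=rect(onz(m,c,.093)); d=r[0]-C; print("cap",thr,r,"board",(d@u).round(1),(d@w).round(1))
print("stack px",proj([*(C/1000),.105]))
X,Y=map(int,proj([*(C/1000),.105])); g=green(im); k=np.zeros_like(g); k[Y-60:Y+60,X-60:X+60]=g[Y-60:Y+60,X-60:X+60]
c=big(k); r=rect(onz(m,c,.105)); d=r[0]-C; print("small sleeve (top+side)",r,"board",(d@u).round(1),(d@w).round(1))
print(v[y-40:y+60:6,x-40:x+40:5])
E
python3 fin2.py
```

```text
t: 41.05
tool_pos: [0.6339, 0.0272, 0.303]
cap px 318 99Traceback (most recent call last):
  File "fin2.py", line 10, in <module>
    c=big(k); r=rect(onz(m,c,.093)); d=r[0]-C; print("cap",thr,r,"board",(d@u).round(1),(d@w).round(1))
  File "h.py", line 21, in big
    c,_=cv2.findContours(mask.astype(np.uint8),cv2.RETR_EXTERNAL,cv2.CHAIN_APPROX_NONE); return max(c,key=cv2.contourArea)[:,0]
                                                                                                ~~~^^^^^^^^^^^^^^^^^^^^^^^
ValueError: max() iterable argument is empty
```

```bash
sed -i 's/(45,55,65)/(70,85,100)/; s/^m,im=snap.*/m,im=load("w15")/' fin2.py; python3 fin2.py
```

```text
cap px 318 99
cap 70 (array([638.2,  96.2], dtype=float32), np.float32(29.9), np.float32(20.3), 84.5) board -3.2 90.4
cap 85 (array([636.9,  93.8], dtype=float32), np.float32(36.8), np.float32(24.4), 84.5) board -4.3 87.9
cap 100 (array([637.2,  95.1], dtype=float32), np.float32(41.6), np.float32(26.3), 83.7) board -4.1 89.2
stack px (np.float64(317.8546543315505), np.float64(190.88157914410883))
small sleeve (top+side) (array([632.7,  12.8], dtype=float32), np.float32(74.0), np.float32(73.7), 174.5) board -0.4 6.9
[[198 201 202 203 203 203 205 206 207 207 208 208 208 208 210 210]
 [234 234 234 234 236 235 234 236 235 237 236 236 237 237 237 237]
 [233 234 234 235 235 235 234 235 235 235 236 236 236 236 237 237]
 [233 234 234 234 224 130 129 105 105 106 130 134 235 236 236 237]
 [233 234 235 234 217 131 116 121 124 126 118 135 237 237 236 237]
 [233 234 234 234 235 118  68  62  61  63 115 133 237 237 236 237]
 [233 234 234 233 234  83  64  59  61  61 117 132 236 236 236 236]
 [233 234 233 233 233  83  64  57  57  58 115 131 236 236 236 236]
 [232 233 233 233 216  70  63  56  60  59 121 128 236 235 236 237]
 [232 232 233 234 234  70  64  56  54  54 122 127 235 235 236 235]
 [232 233 232 233 233  80  70 111 112 114 123 126 236 235 235 234]
 [232 232 232 232 233 122 124 123 131 225 235 236 234 234 235 235]
 [232 232 232 232 231 234 222 227 233 233 234 234 234 234 235 235]
 [231 231 231 231 232 232 233 232 233 233 233 234 233 234 234 235]
 [232 231 231 231 231 232 232 232 232 232 233 233 233 233 234 234]
 [120  96  64  66  65  64  65  64  64  64  66  64  65  66  68 107]
 [204  97  98  99  97  97  99 100 102 101  99 103 101 103 101 101]]
```

```bash
python3 -c "from station import ctrl;print(ctrl.finish_job())"
```

```text
the job is handed in; nothing more can be done
None
```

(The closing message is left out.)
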